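Feed a transformer board to the test probes on a ratchet track

TASK

Pick up the circuit board with the big transformer block, set it down gently and flat in the empty tray of the ratchet track, and let go. Then pump the track's lever exactly three full strokes, pressing its black pad right down and letting it come all the way back up each time, so that the tray stops beside the probe head, three teeth along and no further. Leave the other things on the bench where they are.

Things in the scene. Friction and masses are not known exactly. Their poses are not given: they have to be found in the camera images.
- module: the board to feed: green card 60 x 100 x 6 mm with a dark transformer block in its middle, 40 mm wide along the board's x, 50 mm long along its y, top 48 mm above the card's underside. Capacitors up to 28 mm high near the short ends (over 29 mm from the middle along y). Origin: centre of the underside; x across, y along the card, z up. 0.2 to 0.45 kg. Grip the block's 40 mm. Either end may lead.
- heatsink_card: bystander: a green card of the same size, carrying a low finned aluminium heat sink (50 x 56 mm, top 34 mm up) instead of a transformer; the two cards may lie in either of two places. Origin: centre of the underside. Leave it alone.
- feeder: the ratchet track, fixed: grey base 150 x 420 x 18 mm, rails along y. Origin: on the bench under the tray's middle at carriage joint 0; z up. The tray travels to +y. Two dark steel cheeks (top 123 mm up, y -100 to -170 mm, x -44 to 44 mm) carry the lever. The probe head, a black block 59 mm tall at x 69 to 103 mm, y 35 to 85 mm, stands beside the place where the tray must end.
- nest (a point): centre of the tray's inner floor, 36 mm above the bench; moves with the carriage. Open aluminium tray, inside 74 mm (x) x 114 mm (y), walls 5 mm thick, 12 mm high above this floor. Axes as the feeder's; the board's long side goes along this y, its underside on this floor, its centre within 12 mm of this point.
- carriage (a joint): travel of the tray along the feeder's +y, m; starts at 0 to 0.008. Teeth are 20 mm apart: full strokes of the lever bring it to 0.020, 0.040, 0.060, 0.080 (within 1.5 mm), the first taking up only what is left to 0.020. It stays (2.5 N of friction) while the lever goes back; a holding pawl lets it slip back 4 mm at most, so a stroke too many cannot be undone.
- lever (a joint): angle of the pump lever: 0 at rest (up), 0.5 rad right down on its stop. A spring lifts it when let go; pressing the pad takes about 3 N at the top, 8 N near the bottom. A full stroke goes over 0.44 and back under 0.05.
- pad (a point): centre of the top face of the black pad at the lever's end (55 x 40 x 12 mm). At rest about 146 mm above the bench, tilted 0.25 rad; right down about 76 mm, tilted as much the other way. The axle is parallel to the feeder's x, at its y = -130 mm, 105 mm up; the pad is 140 mm from it on the -y side, so it moves almost straight down. A toothed bar, top 44 mm up, ends near it below.
- multimeter: bystander: orange hand multimeter lying on its back, 85 x 165 x 47 mm; origin at the centre of its underside
- screwdriver: bystander: lying screwdriver with red handle, 180 mm long; origin under its middle part
- spool: bystander: aluminium solder spool standing on its flange, 64 mm across, 50 mm high; origin at the centre of its underside
- flux_bottle: bystander: white bottle with black cap, 52 mm across, 130 mm tall; origin at the centre of its underside
- parts_tin: bystander: grey open parts tray 100 x 150 x 40 mm with one divider; origin at the centre of its underside
- wrench: bystander: steel wrench lying flat, 150 mm long
Not all that is in view belongs to the job. Leave any yellow look-alike of the module alone.

How it is judged:
By the outcome, as a careful person would: the job done as asked, in the order asked, and still so for the second after the job is handed in, with the robot touching nothing.
It also fails if it takes over 54 s, if anything falls off the work surface, if the arm or the gripper's body presses on something with over 40 N, if the wrist force passes 120 N, or if a joint passes its speed limit or range.

ROBOT

A 6-joint arm with a two-finger parallel gripper is mounted at the origin on the work surface. World frame = base frame: x ahead of the robot, y to its left, z up, the work surface at z = 0. Lengths are in m, angles in rad, forces in N, time in s.
With the tool pointing down it reaches from about 0.35 to 0.925 m from the base axis. Payload 6.4 kg.
Tool frame: the origin (TCP) lies at the centre of the arm's flange, where the gripper is bolted on; the fingertips stand 173 mm ahead of it and the grasp point (between the pads) lies 155 mm ahead of it; z points along the fingers, y is the line along which they close (so a half turn about z gives the same grasp; the last joint's range is limited). The gripper opens to 85 mm and grips with 20 to 120 N. Pads are 22 mm wide; open, the fingers measure 114 mm over their backs; the gripper's body (76 mm by 85 mm) begins 54 mm behind the grasp point. The pads swing forward as they close: fully open they stand 13 mm farther back than shut.
Start: joints at [1.173, 0.245, 1.558, -0, 1.339, -0.174], TCP at [0.144, 0.634, 0.405] pointing down, gripper open.
Joint ranges: [-3.13, 3.13], [-1.02, 2.26], [0.13, 2.54], [-0.95, 4.09], [0.21, 2.88], [-2.74, 2.74]. Speed limits (rad/s): [2.57, 2.57, 3.14, 3.14, 3.14, 3.14].

INTERFACE

Orientations are given as a 3x3 rotation matrix whose columns are the frame's x, y, z axes.
In Python, from plant import state, cams, job, recognise gives the robot as it stands.
- The arm moves only by the tool apply_moves, never from a script. Its argument "rows" is a list of rows, each an object of numbers: "x", "y", "z": the shift along the tool's x, y, z in m; "rx", "ry", "rz": the turn, a rotation vector about the tool's x, y, z in degrees; "grip": the opening, from 0 (shut) to 1 (fully open). In form: [{"x": .., "y": .., "z": .., "rx": .., "ry": .., "rz": .., "grip": ..}, ...]. A call has 1 to 5 rows; each row is the pose to reach, as a shift and turn from the pose commanded when the call began, along the tool's axes at that moment; what a row does not reach only later rows make up. A row lasts 1/12 s, in which the tool goes at most 41.7 mm and 7.16 degrees, less where a joint would pass 70% of its speed; a pose out of reach is approached as far as the arm can. A call with a gripper value outside its range is refused whole. The fingers move at their own pace and stop on an object; "squeeze" is the grip in N (left out, the last holds). Time passes only in rows, so rows that repeat a pose let the fingers close. It gives the time, the measured TCP pose, the force, the opening and the grip force at its end, in the units of the state.
- state(): the state, without advancing time (a new reading comes with each control period).
- cams.get_image(name): name is "scene" or "top" or "wrist"; returns a dict with "color" (480x640x3 uint8, red, green, blue), "depth" (480x640 float32, m along the optical axis (not along the pixel's ray), 0 where there is no reading), "fx", "fy", "cx", "cy" (pixels), "R" (3x3) and "t" (3): a world point X has camera coordinates R X + t; the wrist camera has in their place "T_tool_cam" (4x4, takes a point from camera to tool coordinates, whose origin is the TCP and whose axes are the flange's). Camera axes: x right, y down, z forward; pixel columns grow to the right and rows downward; lengths in m; the calibration is good to about 2 mm. A picture is of the moment at which its call begins: read the wrist's pose just before it.
- job.job_done(): hands the job in; it is judged then, once.
Trained networks look in a picture, given as the dict that the camera call returned (one of the last four; its "shot" number tells which), for a name from the list of things; names that differ only in an ending like _2 or _b are one class to them, and where a whole thing is asked for, a point or a joint stands for the part that bears it (a point fixed in the world has none). Each returns a list of dicts, best first, with "score" (0 to 1); they miss things now and then, are a little off and sometimes report something else, mostly with a low value. They report only what shows in the picture. A call takes as long as a camera call. They do not tell look-alikes from the thing itself.
- recognise(picture, label): "rect" ([left, top, width, height] in pixels, round what is visible of it).
The state is a dict: "time_s": time; "joint_positions": joint angles; "qvel": joint speeds; "joint_efforts": joint torques, N m; "tcp_pos": TCP position; "tcp_rot": TCP orientation; "force": force on the tool from outside, world axes, zero at the start; "moment": the same for the moment, N m; "width": finger opening in m; "grasp_force": force on a finger pad.
Only numpy, scipy, OpenCV 4.12 (cv2) and the standard library are available. Lean on these libraries where they do the work, as an engineer would, in place of code of your own. Each camera call takes 0.05 s, during which the arm holds its last target. There are 200 camera calls.

## Working session

There is one attempt and no reset: what is moved stays moved. The work goes in short steps, Python scripts to look and compute and a tool call to move; the robot and the scene stay as the last step left them, time stands still between calls to the robot, and variables do not carry over. Pictures are saved under pics/ and viewed, at most 10 in all, crops included, and the job is handed in when it is done.

Besides the shell and the picture viewer there is one more tool, called after "Call:" as name(argument=value, ...) on one line, values as JSON. apply_moves: Moves the arm, as the interface text tells. Its arguments: {"type":"object","properties":{"rows":{"type":"array"},"squeeze":{"type":"number"}},"required":["rows"]}

```bash
mkdir -p pics; ls; cat > h.py <<'E'
import numpy as np, cv2
from plant import state, cams, job, recognise
def snap(n,f):
    p=cams.get_image(n); cv2.imwrite('pics/'+f,p['color'][:,:,::-1]); return p
def world(p,s=None):
    d=p['depth']; v,u=np.mgrid[0:480,0:640]
    c=np.stack([(u-p['cx'])/p['fx']*d,(v-p['cy'])/p['fy']*d,d],-1)
    if 'R' in p: W=(c-p['t'])@p['R']
    else:
        T=p['T_tool_cam']; W=(c@T[:3,:3].T+T[:3,3])@np.array(s['tcp_rot']).T+s['tcp_pos']
    W[d==0]=np.nan; return W
E
python3 - <<'E'
from h import *
p=snap('top','top1.png'); np.save('W1.npy',world(p))
for l in ['module','heatsink_card','feeder','nest','pad','lever','multimeter','spool','flux_bottle','parts_tin','wrench','screwdriver']:
    print(l,[(np.round(r['rect']),round(r['score'],2)) for r in recognise(p,l)[:3]])
print(state()['tcp_rot'])
q=snap('scene','scene1.png')
E
```

```text
pics
module [(array([195., 220.,  41.,  21.]), 0.78), (array([142., 200.,  40.,  27.]), 0.6)]
heatsink_card [(array([180., 274.,  35.,  27.]), 0.72)]
feeder [(array([253., 229., 195.,  68.]), 0.58)]
nest [(array([301., 246., 114.,  36.]), 0.89), (array([232., 318.,  62.,  12.]), 0.71), (array([305., 153.,  57.,  32.]), 0.59)]
pad [(array([369., 239.,  75.,  29.]), 0.96)]
lever [(array([372., 241.,  71.,  27.]), 0.72)]
multimeter [(array([307., 153.,  50.,  29.]), 0.86)]
spool [(array([246., 150.,  23.,  26.]), 0.81)]
flux_bottle [(array([221., 166.,  21.,  27.]), 0.8)]
parts_tin [(array([388., 155.,  60.,  43.]), 0.64), (array([256., 317.,  37.,  11.]), 0.18)]
wrench [(array([445., 316.,  34.,  46.]), 0.58)]
screwdriver [(array([226., 318.,  66.,  10.]), 0.55), (array([444., 312.,  40.,  55.]), 0.55)]
[[-9.75071097e-01  2.21892668e-01 -1.48535980e-06]
 [ 2.21892668e-01  9.75071097e-01  1.74535365e-05]
 [ 5.32114318e-06  1.66888485e-05 -1.00000000e+00]]
```

View pics/top1.png

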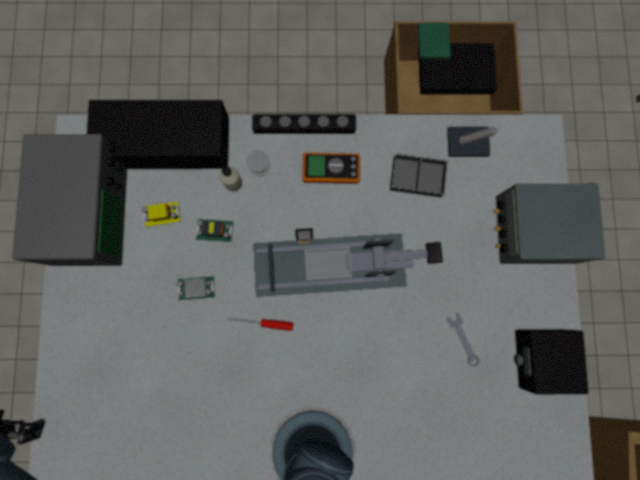

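View pics/scene1.png

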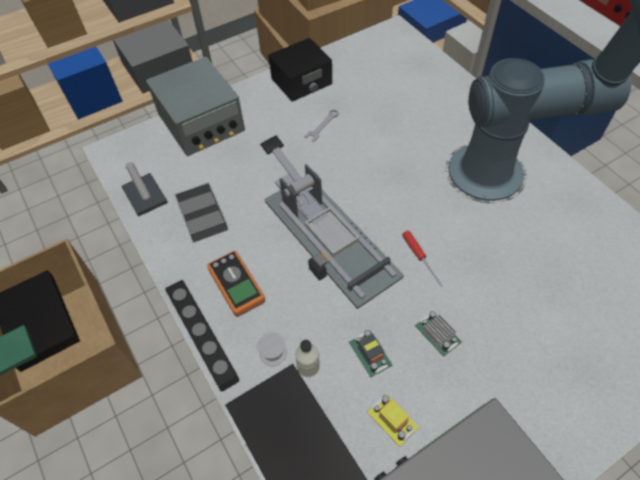

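Top view: the dark-block green card at (215,230) fits the module. The finned card at (196,288) is the heatsink card, and the yellow one at (161,213) is the look-alike. The feeder runs from (255,268) to the pad at (434,252), with the tray floor near (328,263). I'll confirm with a crop and measure.

```bash
python3 - <<'E'
from h import *
a=cv2.imread('pics/scene1.png')[310:450,330:470]; a=cv2.resize(a,(560,560),interpolation=cv2.INTER_CUBIC); cv2.imwrite('pics/crop1.png',a)
W=np.load('W1.npy'); im=cv2.imread('pics/top1.png')
hsv=cv2.cvtColor(im,cv2.COLOR_BGR2HSV)
def rect(m,name):
    P=W[m]; P=P[~np.isnan(P[:,0])]
    r=cv2.minAreaRect((P[:,:2]*1000).astype(np.float32)); print(name,len(P),np.round(r[0]),np.round(r[1]),round(r[2],1),'z',np.percentile(P[:,2],[5,50,95]).round(3))
def box(x0,y0,x1,y1):
    m=np.zeros((480,640),bool); m[y0:y1,x0:x1]=1; return m
z=W[...,2]
print(W[460,200],W[400,200],W[300,420],W[230,215],W[252,434],W[262,325],W[234,304])
rect(box(190,214,242,246)&(z>.003),'module all')
rect(box(190,214,242,246)&(z>.035),'block')
rect(box(245,225,412,300)&(z>.008)&(z<.03),'base')
rect(box(425,238,446,268)&(z>.1),'pad')
rect(box(293,225,316,246)&(z>.04),'probe')
rect(box(272,240,365,290)&(z>.042)&(z<.056),'walls')
E
```

```text
[-1.75991556e-02  2.95539953e-01 -2.82429404e-04] [0.13671902 0.29893524 0.00463058] [ 0.40039405 -0.30567579  0.00534077] [0.59275216 0.26029598 0.05305924] [ 0.51677453 -0.31046185  0.15344674] [ 0.50482764 -0.0402855   0.03855367] [0.57980827 0.01694969 0.05788427]
module all 997 [603. 269.] [147.  90.] 89.8 z [0.003 0.011 0.052]
block 308 [601. 265.] [71. 40.] 86.6 z [0.04  0.049 0.054]
base 4272 [511. -48.] [470. 207.] 88.3 z [0.015 0.02  0.028]
pad 358 [ 518. -311.] [55. 43.] 4.2 z [0.14  0.147 0.153]
probe 217 [577.  17.] [45. 50.] 0.5 z [0.044 0.057 0.063]
walls 562 [505. -20.] [123. 261.] 5.7 z [0.042 0.048 0.053]
```

View pics/crop1.png

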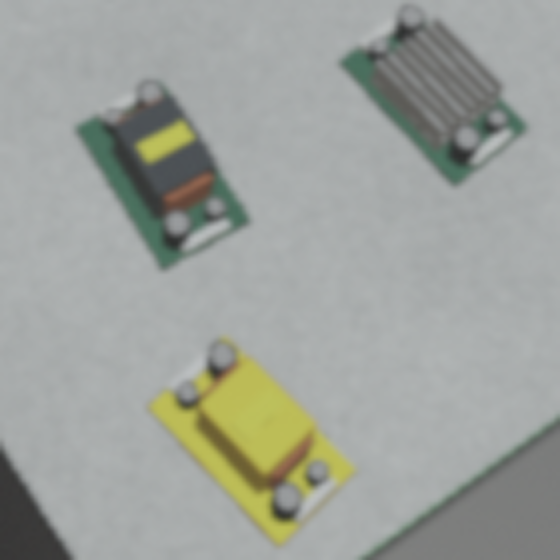

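```bash
cat >> h.py <<'E'
def plan(pos,yaw,n=1):
    """calls to bring TCP to pos, tool y at world yaw (deg), tool down, in n equal calls"""
    s=state(); R=np.array(s['tcp_rot']); p=np.array(s['tcp_pos'])
    y0=np.degrees(np.arctan2(R[1,1],R[0,1])); dy=(yaw-y0+180)%360-180
    step=(np.array(pos)-p)/n
    for i in range(n):
        a=np.radians(y0+dy*i/n); Y=np.array([np.cos(a),np.sin(a),0]); Z=np.array([0,0,-1.]); X=np.cross(Y,Z)
        print('xyz',np.round([X@step,Y@step,Z@step],4),'rz',round(-dy/n,2),'| t',round(s['time_s'],2))
E
python3 - <<'E'
from h import *
print(cams.get_image('wrist')['T_tool_cam'].round(3))
plan([.60,.265,.405],0,3)
E
```

```text
[[-0.001 -0.961 -0.277  0.07 ]
 [ 1.    -0.001  0.002 -0.001]
 [-0.002 -0.277  0.961  0.031]
 [ 0.     0.     0.     1.   ]]
xyz [-1.754e-01 -8.620e-02 -1.000e-04] rz 25.73 | t 0.75
xyz [-1.954e-01 -1.500e-03 -1.000e-04] rz 25.73 | t 0.75
xyz [-1.767e-01  8.350e-02 -1.000e-04] rz 25.73 | t 0.75
```

Call:
apply_moves(rows=[{"x": -0.035, "y": -0.017, "rz": 5.1, "grip": 1}, {"x": -0.07, "y": -0.034, "rz": 10.3, "grip": 1}, {"x": -0.105, "y": -0.052, "rz": 15.4, "grip": 1}, {"x": -0.14, "y": -0.069, "rz": 20.6, "grip": 1}, {"x": -0.175, "y": -0.086, "rz": 25.7, "grip": 1}])

```text
invalid input
```

Call:
apply_moves(rows=[{"x": -0.039, "y": 0, "rz": 5.1, "grip": 1}, {"x": -0.078, "y": 0, "rz": 10.3, "grip": 1}, {"x": -0.117, "y": 0, "rz": 15.4, "grip": 1}, {"x": -0.156, "y": -0.001, "rz": 20.6, "grip": 1}, {"x": -0.195, "y": -0.0015, "rz": 25.7, "grip": 1}])

```text
invalid input
```

Call:
apply_moves(rows=[{"x": -0.035, "y": 0.017, "rz": 5.1, "grip": 1}, {"x": -0.07, "y": 0.033, "rz": 10.3, "grip": 1}, {"x": -0.106, "y": 0.05, "rz": 15.4, "grip": 1}, {"x": -0.141, "y": 0.067, "rz": 20.6, "grip": 1}, {"x": -0.177, "y": 0.0835, "rz": 25.7, "grip": 1}])

```text
invalid input
```

```bash
python3 - <<'E'
from h import *
s=state(); print(s['tcp_pos'],s['time_s'])
p=snap('wrist','w1.png'); W=world(p,s); np.save('W2.npy',W)
for l in ['module','nest']: print(l,[(np.round(r['rect']),round(r['score'],2)) for r in recognise(p,l)[:3]])
E
```

```text
[0.14425207 0.63381591 0.40471723] 0.75
module []
nest []
```

View pics/w1.png

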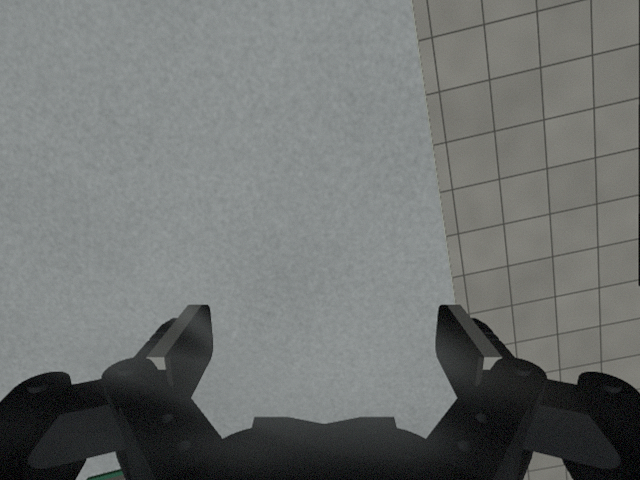

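The moves were refused (probably every key is needed), so the picture shows only empty bench, with the fingers at the bottom. Retrying with all keys.

Call:
apply_moves(rows=[{"x": -0.035, "y": -0.017, "z": 0, "rx": 0, "ry": 0, "rz": 5.1, "grip": 1}, {"x": -0.07, "y": -0.034, "z": 0, "rx": 0, "ry": 0, "rz": 10.3, "grip": 1}, {"x": -0.105, "y": -0.052, "z": 0, "rx": 0, "ry": 0, "rz": 15.4, "grip": 1}, {"x": -0.14, "y": -0.069, "z": 0, "rx": 0, "ry": 0, "rz": 20.6, "grip": 1}, {"x": -0.175, "y": -0.086, "z": 0, "rx": 0, "ry": 0, "rz": 25.7, "grip": 1}])

```text
time_s: 1.32
tcp_pos: [0.2968, 0.5098, 0.4049]
tcp_rot: [[-0.78, 0.626, 0.0], [0.626, 0.78, 0.0], [-0.0, 0.0, -1.0]]
force: [1.0, 0.6, -0.5]
width: 0.0856
grasp_force: 0.0
```

Call:
apply_moves(rows=[{"x": -0.039, "y": 0, "z": 0, "rx": 0, "ry": 0, "rz": 5.1, "grip": 1}, {"x": -0.078, "y": 0, "z": 0, "rx": 0, "ry": 0, "rz": 10.3, "grip": 1}, {"x": -0.117, "y": 0, "z": 0, "rx": 0, "ry": 0, "rz": 15.4, "grip": 1}, {"x": -0.156, "y": -0.001, "z": 0, "rx": 0, "ry": 0, "rz": 20.6, "grip": 1}, {"x": -0.195, "y": -0.0015, "z": 0, "rx": 0, "ry": 0, "rz": 25.7, "grip": 1}])

```text
time_s: 1.73
tcp_pos: [0.4486, 0.387, 0.4049]
tcp_rot: [[-0.431, 0.902, 0.0], [0.902, 0.431, 0.0], [0.0, 0.0, -1.0]]
force: [1.0, 0.9, 0.1]
width: 0.0856
grasp_force: 0.0
```

Call:
apply_moves(rows=[{"x": -0.035, "y": 0.017, "z": 0, "rx": 0, "ry": 0, "rz": 5.1, "grip": 1}, {"x": -0.07, "y": 0.033, "z": 0, "rx": 0, "ry": 0, "rz": 10.3, "grip": 1}, {"x": -0.106, "y": 0.05, "z": 0, "rx": 0, "ry": 0, "rz": 15.4, "grip": 1}, {"x": -0.141, "y": 0.067, "z": 0, "rx": 0, "ry": 0, "rz": 20.6, "grip": 1}, {"x": -0.177, "y": 0.0835, "z": 0, "rx": 0, "ry": 0, "rz": 25.7, "grip": 1}])

```text
time_s: 2.15
tcp_pos: [0.6009, 0.264, 0.4048]
tcp_rot: [[0.003, 1.0, 0.0], [1.0, -0.003, 0.0], [0.0, 0.0, -1.0]]
force: [0.3, 1.3, -0.1]
width: 0.0854
grasp_force: 0.0
```

```bash
python3 - <<'E'
from h import *
s=state(); print(s['tcp_pos'],s['time_s'])
cams.get_image('top')
s=state(); print(s['tcp_pos'],s['time_s'])
p=snap('wrist','w2.png'); W=world(p,s); np.save('W2.npy',W)
for l in ['module','nest']: print(l,[(np.round(r['rect']),round(r['score'],2)) for r in recognise(p,l)[:3]])
E
```

```text
[0.60088637 0.26397225 0.4048415 ] 2.15
[0.60515947 0.25932352 0.40481482] 2.2
module [(array([332.,   1.,  74.,  84.]), 0.97), (array([286., 137.,  66., 103.]), 0.71), (array([219., 431.,  18.,   9.]), 0.19)]
nest []
```

View pics/w2.png

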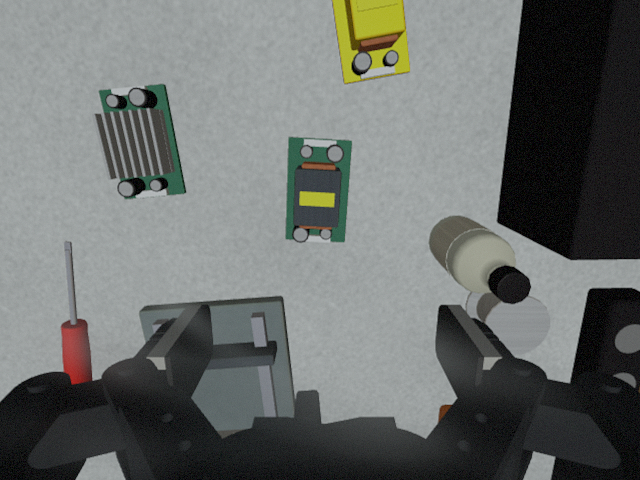

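Module with the dark block and yellow label is at (319,190); heatsink card at (140,140), yellow look-alike at (370,40), and the feeder's end at lower left.

```bash
python3 - <<'E'
from h import *
W=np.load('W2.npy'); z=W[...,2]; im=cv2.imread('pics/w2.png'); hsv=cv2.cvtColor(im,cv2.COLOR_BGR2HSV)
b=np.zeros(z.shape,bool); b[130:250,275:365]=1
def rect(m,n):
    m=cv2.morphologyEx(m.astype(np.uint8),cv2.MORPH_OPEN,np.ones((3,3)))>0
    P=W[m]; r=cv2.minAreaRect((P[:,:2]*1000).astype(np.float32)); print(n,len(P),r,np.nanmedian(P[:,2]))
rect(b&(hsv[...,1]>80)&(hsv[...,0]>60)&(hsv[...,0]<95)&(z<.02),'card')
rect(b&(z>.044),'blocktop')
rect(b&(z>.003)&(z<.1),'all')
print(state()['tcp_pos'],state()['time_s'])
E
```

```text
card 2026 ((600.6397705078125, 274.5868225097656), (98.71057891845703, 58.959590911865234), 85.97471618652344) 0.005514029990253383
blocktop 2604 ((600.1959838867188, 274.9412536621094), (49.993141174316406, 39.93380355834961), 86.1288070678711) 0.047629156474170625
all 6314 ((600.2728271484375, 274.9989013671875), (99.83592987060547, 60.0397834777832), 86.02930450439453) 0.02812274085449054
[0.60022484 0.2645763  0.40439076] 2.35
```

Call:
apply_moves(rows=[{"x": 0.005, "y": 0, "z": 0.04, "rx": 0, "ry": 0, "rz": 2, "grip": 1}, {"x": 0.01, "y": 0, "z": 0.08, "rx": 0, "ry": 0, "rz": 4, "grip": 1}, {"x": 0.01, "y": 0, "z": 0.12, "rx": 0, "ry": 0, "rz": 4, "grip": 1}, {"x": 0.01, "y": 0, "z": 0.15, "rx": 0, "ry": 0, "rz": 4, "grip": 1}, {"x": 0.01, "y": 0, "z": 0.15, "rx": 0, "ry": 0, "rz": 4, "grip": 1}])

```text
time_s: 2.77
tcp_pos: [0.5954, 0.2759, 0.2466]
tcp_rot: [[0.066, 0.998, -0.014], [0.998, -0.066, -0.004], [-0.005, -0.014, -1.0]]
force: [-0.5, 0.8, -0.9]
width: 0.0855
grasp_force: 0.0
```

```bash
python3 -c "
from h import *
plan([.6,.275,.191],-4)"
```

```text
xyz [-0.0006  0.0046  0.0556] rz 0.22 | t 2.77
```

Call:
apply_moves(rows=[{"x": 0, "y": 0, "z": 0.02, "rx": 0, "ry": 0, "rz": 0, "grip": 1}, {"x": 0, "y": 0, "z": 0.04, "rx": 0, "ry": 0, "rz": 0, "grip": 1}, {"x": 0, "y": 0, "z": 0.055, "rx": 0, "ry": 0, "rz": 0, "grip": 1}, {"x": 0, "y": 0, "z": 0.063, "rx": 0, "ry": 0, "rz": 0, "grip": 1}, {"x": 0, "y": 0, "z": 0.063, "rx": 0, "ry": 0, "rz": 0, "grip": 1}])

```text
time_s: 3.18
tcp_pos: [0.5988, 0.2758, 0.1907]
tcp_rot: [[0.068, 0.998, -0.002], [0.998, -0.068, -0.001], [-0.001, -0.002, -1.0]]
force: [0.1, 0.3, -0.6]
width: 0.0855
grasp_force: 0.0
```

Call:
apply_moves(rows=[{"x": 0, "y": 0, "z": 0, "rx": 0, "ry": 0, "rz": 0, "grip": 0.8}, {"x": 0, "y": 0, "z": 0, "rx": 0, "ry": 0, "rz": 0, "grip": 0.6}, {"x": 0, "y": 0, "z": 0, "rx": 0, "ry": 0, "rz": 0, "grip": 0.4}, {"x": 0, "y": 0, "z": 0, "rx": 0, "ry": 0, "rz": 0, "grip": 0.3}, {"x": 0, "y": 0, "z": 0, "rx": 0, "ry": 0, "rz": 0, "grip": 0.3}], squeeze=45)

```text
time_s: 3.6
tcp_pos: [0.6003, 0.2755, 0.1932]
tcp_rot: [[0.068, 0.998, 0.003], [0.998, -0.068, 0.001], [0.001, 0.003, -1.0]]
force: [-0.2, -0.0, 4.5]
width: 0.0394
grasp_force: 48.8
```

Call:
apply_moves(rows=[{"x": 0, "y": 0, "z": -0.01, "rx": 0, "ry": 0, "rz": 0, "grip": 0.3}, {"x": 0, "y": 0, "z": -0.04, "rx": 0, "ry": 0, "rz": 0, "grip": 0.3}, {"x": 0, "y": 0, "z": -0.08, "rx": 0, "ry": 0, "rz": 0, "grip": 0.3}, {"x": 0, "y": 0, "z": -0.12, "rx": 0, "ry": 0, "rz": 0, "grip": 0.3}, {"x": 0, "y": 0, "z": -0.16, "rx": 0, "ry": 0, "rz": 0, "grip": 0.3}])

```text
time_s: 4.02
tcp_pos: [0.5987, 0.2752, 0.3525]
tcp_rot: [[0.068, 0.998, -0.003], [0.998, -0.068, -0.001], [-0.001, -0.003, -1.0]]
force: [1.2, 0.0, -3.6]
width: 0.0391
grasp_force: 47.9
```

```bash
python3 -c "
from h import *
plan([.51,-.11,.42],4,3)"
```

```text
xyz [-0.1301 -0.0207 -0.0225] rz -2.64 | t 4.02
xyz [-0.129  -0.0267 -0.0225] rz -2.64 | t 4.02
xyz [-0.1277 -0.0326 -0.0225] rz -2.64 | t 4.02
```

Call:
apply_moves(rows=[{"x": -0.02, "y": -0.003, "z": -0.005, "rx": 0, "ry": 0, "rz": -0.5, "grip": 0.3}, {"x": -0.045, "y": -0.007, "z": -0.01, "rx": 0, "ry": 0, "rz": -1, "grip": 0.3}, {"x": -0.075, "y": -0.012, "z": -0.015, "rx": 0, "ry": 0, "rz": -1.5, "grip": 0.3}, {"x": -0.105, "y": -0.017, "z": -0.02, "rx": 0, "ry": 0, "rz": -2, "grip": 0.3}, {"x": -0.135, "y": -0.021, "z": -0.024, "rx": 0, "ry": 0, "rz": -2.6, "grip": 0.3}])

```text
time_s: 4.43
tcp_pos: [0.5682, 0.1411, 0.3754]
tcp_rot: [[0.022, 1.0, -0.002], [1.0, -0.022, -0.0], [-0.0, -0.002, -1.0]]
force: [0.1, -0.7, -4.5]
width: 0.0393
grasp_force: 48.1
```

Call:
apply_moves(rows=[{"x": -0.03, "y": -0.006, "z": -0.005, "rx": 0, "ry": 0, "rz": -0.5, "grip": 0.3}, {"x": -0.06, "y": -0.012, "z": -0.01, "rx": 0, "ry": 0, "rz": -1, "grip": 0.3}, {"x": -0.09, "y": -0.018, "z": -0.015, "rx": 0, "ry": 0, "rz": -1.5, "grip": 0.3}, {"x": -0.12, "y": -0.025, "z": -0.02, "rx": 0, "ry": 0, "rz": -2, "grip": 0.3}, {"x": -0.15, "y": -0.03, "z": -0.024, "rx": 0, "ry": 0, "rz": -2.6, "grip": 0.3}])

```text
time_s: 4.85
tcp_pos: [0.5346, -0.0082, 0.3995]
tcp_rot: [[-0.023, 1.0, -0.002], [1.0, 0.023, 0.0], [0.0, -0.002, -1.0]]
force: [0.1, 0.0, -3.9]
width: 0.0392
grasp_force: 48.1
```

Call:
apply_moves(rows=[{"x": -0.03, "y": -0.008, "z": -0.005, "rx": 0, "ry": 0, "rz": -0.7, "grip": 0.3}, {"x": -0.06, "y": -0.016, "z": -0.01, "rx": 0, "ry": 0, "rz": -1.5, "grip": 0.3}, {"x": -0.085, "y": -0.023, "z": -0.015, "rx": 0, "ry": 0, "rz": -2, "grip": 0.3}, {"x": -0.1, "y": -0.029, "z": -0.02, "rx": 0, "ry": 0, "rz": -2.6, "grip": 0.3}, {"x": -0.1, "y": -0.029, "z": -0.02, "rx": 0, "ry": 0, "rz": -2.6, "grip": 0.3}])

```text
time_s: 5.27
tcp_pos: [0.5082, -0.1101, 0.4204]
tcp_rot: [[-0.064, 0.998, -0.0], [0.998, 0.064, -0.001], [-0.001, -0.0, -1.0]]
force: [0.1, -0.6, -3.5]
width: 0.0392
grasp_force: 48.1
```

```bash
python3 - <<'E'
from h import *
for i in range(3): cams.get_image('top')
s=state(); print(s['tcp_pos'],s['time_s'],s['width'])
p=snap('wrist','w3.png'); W=world(p,s); np.save('W3.npy',W)
for l in ['nest','feeder']: print(l,[(np.round(r['rect']),round(r['score'],2)) for r in recognise(p,l)[:3]])
E
```

```text
[ 0.50883137 -0.10734904  0.41912966] 5.4167 0.03925898409932536
nest [(array([267.,  65., 101., 118.]), 0.6), (array([234.,   0., 208., 425.]), 0.51)]
feeder [(array([232.,   0., 210., 423.]), 0.92)]
```

View pics/w3.png

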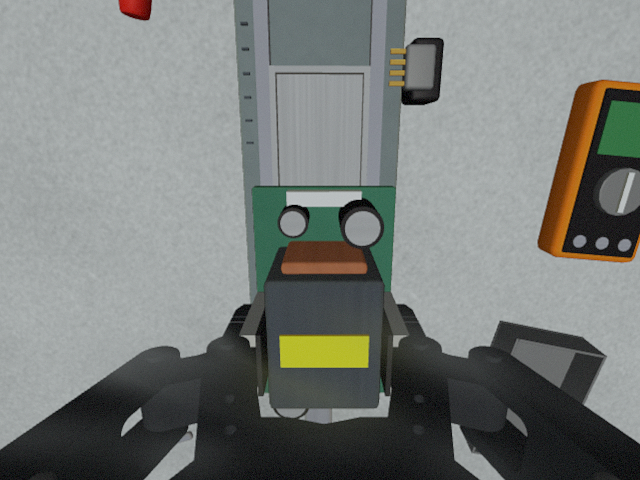

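The tray shows as an open rectangle: far wall at rows 66–73, inner sides at columns 275 and 364. The probe head is at (422,70). The module is held straight.

```bash
python3 - <<'E'
from h import *
W=np.load('W3.npy'); z=W[...,2]
for r in (100,130,160):
    print(r,[(c,W[r,c].round(4).tolist()) for c in range(258,384,4)][::3])
m=np.zeros(z.shape,bool); m[55:182,262:376]=1; m&=(z>.0435)&(z<.055)
# far wall & side walls
L=m.copy(); L[:,320:]=0; L[:78]=0; R=m.copy(); R[:,:320]=0; R[:78]=0; F=m.copy(); F[:,:285]=0;F[:,356:]=0;F[80:]=0
for n,k in (('L',L),('R',R)):
    P=W[k]; a=np.polyfit(P[:,1],P[:,0],1); print(n,len(P),'ang',90-np.degrees(np.arctan(a[0])),'x@y=0',a[1],np.median(P[:,2]))
P=W[F]; a=np.polyfit(P[:,0],P[:,1],1); print('F',len(P),np.degrees(np.arctan(a[0])),'y@x=.5',np.polyval(a,.5),P[:,1].min(),P[:,1].max())
f=np.zeros(z.shape,bool); f[85:175,290:350]=1; print('floor z',np.median(z[f]))
q=np.zeros(z.shape,bool); q[35:110,395:445]=1; q&=(z>.053)&(z<.07); print('probe',cv2.minAreaRect((W[q][:,:2]*1000).astype(np.float32)))
b=np.zeros(z.shape,bool); b[0:180,225:410]=1; b&=(z>.014)&(z<.022)
P=W[b]; 
# board held
c=np.zeros(z.shape,bool); c[187:240,250:398]=1; c&=(z>.19)&(z<.3); P=W[c]
hsv=cv2.cvtColor(cv2.imread('pics/w3.png'),cv2.COLOR_BGR2HSV); c&=(hsv[...,1]>80)&(hsv[...,0]>60)&(hsv[...,0]<95); P=W[c]
print('card z',np.percentile(P[:,2],[2,50,98]),'plane',np.linalg.lstsq(np.c_[P,][:,[0,1]]-P[:,:2].mean(0),P[:,2]-P[:,2].mean(),rcond=None)[0])
T=P[P[:,1]>np.percentile(P[:,1],99)-.002]; print('card front edge y',np.percentile(P[:,1],99.5),'x range',np.percentile(P[:,0],[.5,99.5]))
s=state(); print(s['tcp_pos'])
E
```

```text
100 [(258, [0.4432, -0.0121, 0.0288]), (270, [0.4565, -0.0129, 0.0482]), (282, [0.4653, -0.0112, 0.0355]), (294, [0.4759, -0.0106, 0.037]), (306, [0.4862, -0.0097, 0.0348]), (318, [0.4967, -0.0091, 0.0357]), (330, [0.5072, -0.0084, 0.0353]), (342, [0.5177, -0.0077, 0.0352]), (354, [0.528, -0.0071, 0.0366]), (366, [0.5375, -0.0073, 0.0464]), (378, [0.5498, -0.0051, 0.03])]
130 [(258, [0.4439, -0.0378, 0.0303]), (270, [0.4547, -0.037, 0.0296]), (282, [0.4662, -0.0364, 0.0362]), (294, [0.4768, -0.0356, 0.0352]), (306, [0.4876, -0.0349, 0.036]), (318, [0.4983, -0.0342, 0.035]), (330, [0.509, -0.0335, 0.0357]), (342, [0.5197, -0.0328, 0.0353]), (354, [0.5303, -0.0321, 0.036]), (366, [0.5398, -0.0316, 0.0474]), (378, [0.5526, -0.0305, 0.0292])]
160 [(258, [0.4423, -0.0653, 0.0177]), (270, [0.4553, -0.0638, 0.0285]), (282, [0.4671, -0.0626, 0.0352]), (294, [0.478, -0.0619, 0.0351]), (306, [0.489, -0.0611, 0.0358]), (318, [0.4999, -0.0604, 0.0354]), (330, [0.5108, -0.0597, 0.0344]), (342, [0.5217, -0.0588, 0.0371]), (354, [0.5327, -0.0582, 0.0355]), (366, [0.5422, -0.0568, 0.0481]), (378, [0.5555, -0.0571, 0.0287])]
L 660 ang 93.55720159622368 x@y=0 0.45772270124354514 0.04750726402652666
R 651 ang 93.60579402307893 x@y=0 0.5364641464138015 0.04766816410029734
F 554 3.641679504093275 y@x=.5 0.014679680325672687 0.010293958438706244 0.019116582154446893
floor z nan
probe ((572.7718505859375, 19.706987380981445), (32.39634704589844, 34.31121063232422), 3.4341559410095215)
card z [0.23032861 0.23162163 0.23538305] plane [0.00233577 0.01713827]
card front edge y -0.057398329619974306 x range [0.47597525 0.53533753]
[ 0.50917708 -0.1067885   0.41913234]
```

Call:
apply_moves(rows=[{"x": 0.02, "y": -0.001, "z": 0.0, "rx": 0, "ry": 0, "rz": 0, "grip": 0.3}, {"x": 0.045, "y": -0.003, "z": 0.02, "rx": 0, "ry": 0, "rz": 0, "grip": 0.3}, {"x": 0.0625, "y": -0.005, "z": 0.05, "rx": 0, "ry": 0, "rz": 0, "grip": 0.3}, {"x": 0.0625, "y": -0.005, "z": 0.08, "rx": 0, "ry": 0, "rz": 0, "grip": 0.3}, {"x": 0.0625, "y": -0.005, "z": 0.1, "rx": 0, "ry": 0, "rz": 0, "grip": 0.3}])

```text
time_s: 5.98
tcp_pos: [0.4989, -0.0435, 0.3167]
tcp_rot: [[-0.071, 0.997, -0.004], [0.997, 0.071, 0.001], [0.002, -0.004, -1.0]]
force: [-0.7, -0.0, -4.2]
width: 0.0393
grasp_force: 47.9
```

Call:
apply_moves(rows=[{"x": 0, "y": 0, "z": 0.02, "rx": 0, "ry": 0, "rz": 0, "grip": 0.3}, {"x": 0, "y": 0, "z": 0.04, "rx": 0, "ry": 0, "rz": 0, "grip": 0.3}, {"x": 0, "y": 0, "z": 0.055, "rx": 0, "ry": 0, "rz": 0, "grip": 0.3}, {"x": 0, "y": 0, "z": 0.065, "rx": 0, "ry": 0, "rz": 0, "grip": 0.3}, {"x": 0, "y": 0, "z": 0.065, "rx": 0, "ry": 0, "rz": 0, "grip": 0.3}])

```text
time_s: 6.4
tcp_pos: [0.4991, -0.0448, 0.2523]
tcp_rot: [[-0.069, 0.998, -0.005], [0.998, 0.069, 0.002], [0.002, -0.005, -1.0]]
force: [0.8, 0.8, -3.7]
width: 0.0393
grasp_force: 47.9
```

```bash
python3 - <<'E'
from h import *
for i in range(2): cams.get_image('top')
s=state(); print(s['tcp_pos'],s['time_s'],s['force'])
p=snap('wrist','w4.png'); W=world(p,s); np.save('W4.npy',W)
z=W[...,2]
plan([.5,-.045,.2295],3.6)
E
```

```text
[ 0.50022513 -0.04540017  0.25494028] 6.5 [ 0.59399399 -0.26225174 -3.49832266]
xyz [ 0.0006 -0.0005  0.0262] rz 0.31 | t 6.55
```

View pics/w4.png

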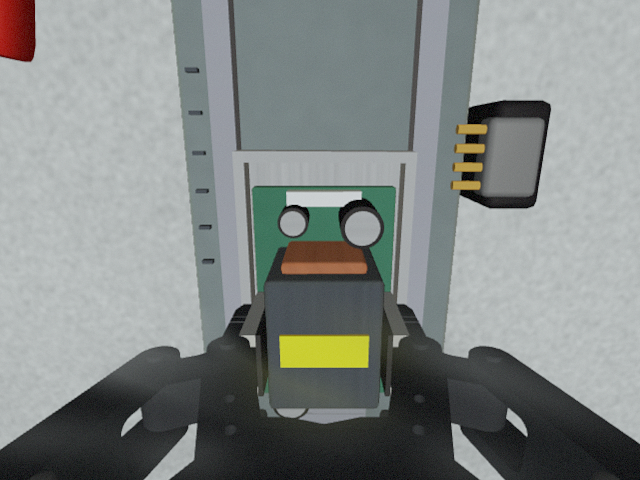

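The card hangs centred over the tray, with its front edge at row 187 and the tray's far wall at rows 152–160. Lowering gently.

Call:
apply_moves(rows=[{"x": 0, "y": 0, "z": 0.008, "rx": 0, "ry": 0, "rz": 0, "grip": 0.3}, {"x": 0, "y": 0, "z": 0.015, "rx": 0, "ry": 0, "rz": 0, "grip": 0.3}, {"x": 0, "y": 0, "z": 0.02, "rx": 0, "ry": 0, "rz": 0, "grip": 0.3}, {"x": 0, "y": 0, "z": 0.022, "rx": 0, "ry": 0, "rz": 0, "grip": 0.3}, {"x": 0, "y": 0, "z": 0.022, "rx": 0, "ry": 0, "rz": 0, "grip": 0.3}])

```text
time_s: 6.97
tcp_pos: [0.4996, -0.0456, 0.2318]
tcp_rot: [[-0.068, 0.998, -0.002], [0.998, 0.068, 0.001], [0.001, -0.002, -1.0]]
force: [-0.1, -1.0, -3.4]
width: 0.0392
grasp_force: 48.1
```

Call:
apply_moves(rows=[{"x": 0, "y": 0, "z": 0.001, "rx": 0, "ry": 0, "rz": 0, "grip": 0.3}, {"x": 0, "y": 0, "z": 0.002, "rx": 0, "ry": 0, "rz": 0, "grip": 0.3}, {"x": 0, "y": 0, "z": 0.0025, "rx": 0, "ry": 0, "rz": 0, "grip": 0.3}, {"x": 0, "y": 0, "z": 0.003, "rx": 0, "ry": 0, "rz": 0, "grip": 0.3}, {"x": 0, "y": 0, "z": 0.003, "rx": 0, "ry": 0, "rz": 0, "grip": 0.3}])

```text
time_s: 7.38
tcp_pos: [0.5003, -0.0458, 0.2308]
tcp_rot: [[-0.068, 0.998, 0.0], [0.998, 0.068, -0.0], [-0.0, 0.0, -1.0]]
force: [-4.9, 1.6, 5.9]
width: 0.0396
grasp_force: 49.4
```

Call:
apply_moves(rows=[{"x": 0, "y": 0, "z": -0.0007, "rx": 0, "ry": 0, "rz": 0, "grip": 0.3}, {"x": 0, "y": 0, "z": -0.0007, "rx": 0, "ry": 0, "rz": 0, "grip": 0.5}, {"x": 0, "y": 0, "z": -0.0007, "rx": 0, "ry": 0, "rz": 0, "grip": 0.7}, {"x": 0, "y": 0, "z": -0.0007, "rx": 0, "ry": 0, "rz": 0, "grip": 0.75}, {"x": 0, "y": 0, "z": -0.0007, "rx": 0, "ry": 0, "rz": 0, "grip": 0.75}])

```text
time_s: 7.8
tcp_pos: [0.5001, -0.0458, 0.2305]
tcp_rot: [[-0.068, 0.998, 0.001], [0.998, 0.068, -0.0], [-0.0, 0.001, -1.0]]
force: [-0.1, 0.0, -0.1]
width: 0.064
grasp_force: 0.0
```

Call:
apply_moves(rows=[{"x": 0, "y": 0, "z": -0.01, "rx": 0, "ry": 0, "rz": 0, "grip": 0.75}, {"x": 0, "y": 0, "z": -0.04, "rx": 0, "ry": 0, "rz": 0, "grip": 0.75}, {"x": 0, "y": 0, "z": -0.08, "rx": 0, "ry": 0, "rz": 0, "grip": 0.75}, {"x": 0, "y": 0, "z": -0.12, "rx": 0, "ry": 0, "rz": 0, "grip": 0.75}, {"x": 0, "y": 0, "z": -0.16, "rx": 0, "ry": 0, "rz": 0, "grip": 0.75}])

```text
time_s: 8.22
tcp_pos: [0.4995, -0.0455, 0.3928]
tcp_rot: [[-0.068, 0.998, 0.0], [0.998, 0.068, -0.0], [-0.0, 0.0, -1.0]]
force: [1.0, -0.0, -0.2]
width: 0.0641
grasp_force: 0.0
```

```bash
python3 - <<'E'
from h import *
cams.get_image('top'); 
s=state(); print(s['tcp_pos'],s['time_s'],s['force'],s['width'])
p=snap('wrist','w5.png'); W=world(p,s); np.save('W5.npy',W)
plan([.517,-.317,.38],3.6,2)
E
```

```text
[ 0.50168598 -0.04606665  0.40240732] 8.2667 [3.49067809 0.3416491  6.63647941] 0.06373139175732635
xyz [-0.1356 -0.0015  0.0097] rz 0.15 | t 8.32
xyz [-0.1356 -0.0012  0.0097] rz 0.15 | t 8.32
```

View pics/w5.png

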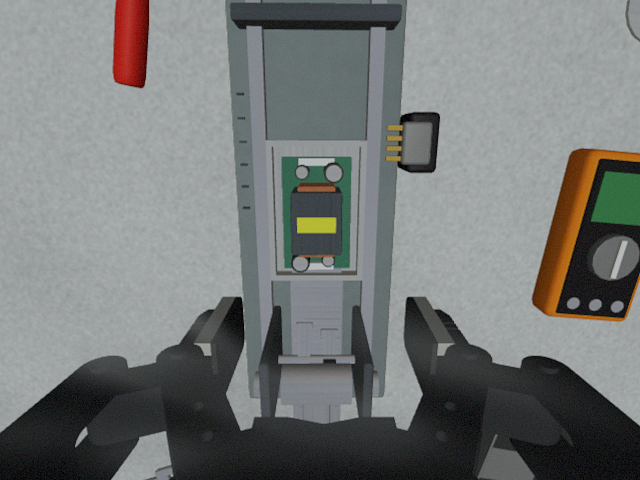

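The board lies flat inside the tray (walls at columns 273–362, rows 145–275), with a gap all round. Next, go to the pad with fingers shut.

Call:
apply_moves(rows=[{"x": -0.025, "y": 0, "z": 0, "rx": 0, "ry": 0, "rz": 0, "grip": 0.6}, {"x": -0.06, "y": 0, "z": 0, "rx": 0, "ry": 0, "rz": 0, "grip": 0.4}, {"x": -0.1, "y": 0, "z": 0, "rx": 0, "ry": 0, "rz": 0, "grip": 0.2}, {"x": -0.14, "y": 0, "z": 0, "rx": 0, "ry": 0, "rz": 0, "grip": 0}, {"x": -0.18, "y": 0, "z": 0, "rx": 0, "ry": 0, "rz": 0, "grip": 0}], squeeze=30)

```text
time_s: 8.73
tcp_pos: [0.5119, -0.2269, 0.3908]
tcp_rot: [[-0.068, 0.998, 0.001], [0.998, 0.068, -0.0], [-0.0, 0.001, -1.0]]
force: [0.8, 0.2, -0.2]
width: 0.0031
grasp_force: 0.0
```

Call:
apply_moves(rows=[{"x": -0.03, "y": 0, "z": 0, "rx": 0, "ry": 0, "rz": 0, "grip": 0}, {"x": -0.06, "y": 0, "z": 0, "rx": 0, "ry": 0, "rz": 0, "grip": 0}, {"x": -0.08, "y": 0, "z": 0, "rx": 0, "ry": 0, "rz": 0, "grip": 0}, {"x": -0.088, "y": 0, "z": 0, "rx": 0, "ry": 0, "rz": 0, "grip": 0}, {"x": -0.088, "y": 0, "z": 0, "rx": 0, "ry": 0, "rz": 0, "grip": 0}])

```text
time_s: 9.15
tcp_pos: [0.5179, -0.3144, 0.3904]
tcp_rot: [[-0.066, 0.998, -0.0], [0.998, 0.066, 0.0], [0.0, -0.0, -1.0]]
force: [0.1, 1.2, 0.1]
width: 0.0002
grasp_force: 0.0
```

```bash
python3 - <<'E'
from h import *
p=cams.get_image('top');p=snap('top','t2.png'); s=state(); print(s['tcp_pos'],s['force'],s['width'])
plan([.517,-.314,.338],3.6)
E
```

```text
[ 0.51806362 -0.31233341  0.39023918] [0.19426391 0.31234794 0.14019642] 5.989716520546106e-05
xyz [-0.0016 -0.0012  0.0522] rz 0.29 | t 9.25
```

Call:
apply_moves(rows=[{"x": -0.001, "y": -0.001, "z": 0.02, "rx": 0, "ry": 0, "rz": 0, "grip": 0}, {"x": -0.001, "y": -0.001, "z": 0.04, "rx": 0, "ry": 0, "rz": 0, "grip": 0}, {"x": -0.001, "y": -0.001, "z": 0.055, "rx": 0, "ry": 0, "rz": 0, "grip": 0}, {"x": -0.001, "y": -0.001, "z": 0.064, "rx": 0, "ry": 0, "rz": 0, "grip": 0}, {"x": -0.001, "y": -0.001, "z": 0.072, "rx": 0, "ry": 0, "rz": 0, "grip": 0}])

```text
time_s: 9.67
tcp_pos: [0.5172, -0.3129, 0.3179]
tcp_rot: [[-0.069, 0.998, -0.001], [0.998, 0.069, 0.0], [0.0, -0.001, -1.0]]
force: [-2.3, -0.2, 3.9]
width: 0.0003
grasp_force: 1.7
```

Call:
apply_moves(rows=[{"x": 0, "y": 0, "z": 0.01, "rx": 0, "ry": 0, "rz": 0, "grip": 0}, {"x": 0, "y": 0, "z": 0.02, "rx": 0, "ry": 0, "rz": 0, "grip": 0}, {"x": 0, "y": 0, "z": 0.03, "rx": 0, "ry": 0, "rz": 0, "grip": 0}, {"x": 0, "y": 0, "z": 0.04, "rx": 0, "ry": 0, "rz": 0, "grip": 0}, {"x": 0, "y": 0, "z": 0.048, "rx": 0, "ry": 0, "rz": 0, "grip": 0}])

```text
time_s: 10.08
tcp_pos: [0.5178, -0.3151, 0.2714]
tcp_rot: [[-0.067, 0.998, 0.003], [0.998, 0.067, -0.004], [-0.004, 0.003, -1.0]]
force: [-0.2, -1.9, 6.7]
width: 0.0004
grasp_force: 3.5
```

Contact at the expected height and force rising as specified. Now down to the stop in small steps.

Call:
apply_moves(rows=[{"x": 0, "y": 0, "z": 0.006, "rx": 0, "ry": 0, "rz": 0, "grip": 0}, {"x": 0, "y": 0, "z": 0.011, "rx": 0, "ry": 0, "rz": 0, "grip": 0}, {"x": 0, "y": 0, "z": 0.015, "rx": 0, "ry": 0, "rz": 0, "grip": 0}, {"x": 0, "y": 0, "z": 0.0165, "rx": 0, "ry": 0, "rz": 0, "grip": 0}, {"x": 0, "y": 0, "z": 0.0165, "rx": 0, "ry": 0, "rz": 0, "grip": 0}])

```text
time_s: 10.5
tcp_pos: [0.5179, -0.3141, 0.2547]
tcp_rot: [[-0.067, 0.998, 0.002], [0.998, 0.067, 0.0], [0.0, 0.002, -1.0]]
force: [0.2, 2.5, 7.0]
width: -0.0
grasp_force: 3.3
```

Call:
apply_moves(rows=[{"x": 0, "y": 0, "z": 0.0007, "rx": 0, "ry": 0, "rz": 0, "grip": 0}, {"x": 0, "y": 0, "z": 0.0015, "rx": 0, "ry": 0, "rz": 0, "grip": 0}, {"x": 0, "y": 0, "z": 0.0015, "rx": 0, "ry": 0, "rz": 0, "grip": 0}])

```text
time_s: 10.75
tcp_pos: [0.5179, -0.314, 0.2535]
tcp_rot: [[-0.067, 0.998, 0.002], [0.998, 0.067, 0.0], [0.0, 0.002, -1.0]]
force: [-0.5, 2.2, 8.6]
width: 0.0001
grasp_force: 3.7
```

Call:
apply_moves(rows=[{"x": 0, "y": 0, "z": 0.001, "rx": 0, "ry": 0, "rz": 0, "grip": 0}, {"x": 0, "y": 0, "z": 0.002, "rx": 0, "ry": 0, "rz": 0, "grip": 0}, {"x": 0, "y": 0, "z": 0.002, "rx": 0, "ry": 0, "rz": 0, "grip": 0}])

```text
time_s: 11.0
tcp_pos: [0.5179, -0.3139, 0.2514]
tcp_rot: [[-0.067, 0.998, 0.002], [0.998, 0.067, 0.001], [0.001, 0.002, -1.0]]
force: [-0.1, 3.2, 7.2]
width: -0.0003
grasp_force: 3.7
```

```bash
python3 - <<'E'
from h import *
s=state(); p=cams.get_image('top'); W=world(p); z=W[...,2]
m=np.zeros(z.shape,bool); m[225:246,293:318]=1
print(s['force'],s['tcp_pos'],[np.nanmedian(W[260:265,u,0:3],0).round(3) for u in ()])
b=np.zeros(z.shape,bool); b[240:290,270:370]=1; b&=(z>.078)&(z<.095); P=W[b]; print('block',len(P),np.nanmean(P,0),np.nanmin(P,0),np.nanmax(P,0))
E
```

```text
[-0.12555619  3.24410181  7.21369964] [ 0.51790883 -0.3138906   0.25143379] []
block 318 [ 0.50047593 -0.03618691  0.08675669] [ 0.46432055 -0.15527863  0.07807517] [ 0.54799028 -0.00426769  0.09464683]
```

Call:
apply_moves(rows=[{"x": 0, "y": 0, "z": 0.001, "rx": 0, "ry": 0, "rz": 0, "grip": 0}, {"x": 0, "y": 0, "z": 0.002, "rx": 0, "ry": 0, "rz": 0, "grip": 0}, {"x": 0, "y": 0, "z": 0.002, "rx": 0, "ry": 0, "rz": 0, "grip": 0}])

```text
time_s: 11.3
tcp_pos: [0.5181, -0.314, 0.2504]
tcp_rot: [[-0.068, 0.998, 0.002], [0.998, 0.068, 0.001], [0.001, 0.002, -1.0]]
force: [-2.8, 3.7, 13.9]
width: -0.0
grasp_force: 5.7
```

Call:
apply_moves(rows=[{"x": 0, "y": 0, "z": 0.0005, "rx": 0, "ry": 0, "rz": 0, "grip": 0}, {"x": 0, "y": 0, "z": 0.001, "rx": 0, "ry": 0, "rz": 0, "grip": 0}, {"x": 0, "y": 0, "z": 0.001, "rx": 0, "ry": 0, "rz": 0, "grip": 0}])

```text
time_s: 11.55
tcp_pos: [0.5182, -0.314, 0.2502]
tcp_rot: [[-0.068, 0.998, 0.002], [0.998, 0.068, 0.001], [0.001, 0.002, -1.0]]
force: [-4.2, 5.6, 17.0]
width: -0.0001
grasp_force: 7.7
```

Bottom stop reached (force stepped up, height stalls at 0.250). Letting it come all the way up.

Call:
apply_moves(rows=[{"x": 0, "y": 0, "z": -0.018, "rx": 0, "ry": 0, "rz": 0, "grip": 0}, {"x": 0, "y": 0, "z": -0.036, "rx": 0, "ry": 0, "rz": 0, "grip": 0}, {"x": 0, "y": 0, "z": -0.054, "rx": 0, "ry": 0, "rz": 0, "grip": 0}, {"x": 0, "y": 0, "z": -0.07, "rx": 0, "ry": 0, "rz": 0, "grip": 0}, {"x": 0, "y": 0, "z": -0.088, "rx": 0, "ry": 0, "rz": 0, "grip": 0}])

```text
time_s: 11.97
tcp_pos: [0.5171, -0.3137, 0.3353]
tcp_rot: [[-0.068, 0.998, -0.0], [0.998, 0.068, 0.002], [0.002, -0.0, -1.0]]
force: [0.6, 0.4, 0.1]
width: -0.0003
grasp_force: 0.0
```

```bash
cat >> h.py <<'E'
def tray():
    p=cams.get_image('top'); p=cams.get_image('top'); W=world(p); z=W[...,2]; s=state()
    b=np.zeros(z.shape,bool); b[240:290,255:345]=1; b&=(z>.076)&(z<.095); P=W[b]
    print('t',s['time_s'],'f',np.round(s['force'],1),'tcp',np.round(s['tcp_pos'],4))
    print('block',len(P),np.round(np.nanmedian(P,0),4))
    b[:]=0; b[225:280,420:455]=1; b&=(z>.06)&(z<.165); print('pad region z',np.percentile(z[b],[10,50,90]).round(3))
    return p
E
python3 -c "
from h import *
p=tray(); cv2.imwrite('pics/t3.png',cv2.resize(p['color'][215:315,230:470,::-1],None,fx=3,fy=3))"
```

```text
t 12.0667 f [-0.2 -0.4  0.5] tcp [ 0.518  -0.3145  0.3383]
block 324 [ 0.4999 -0.0331  0.0864]
pad region z [0.137 0.139 0.144]
```

View pics/t3.png

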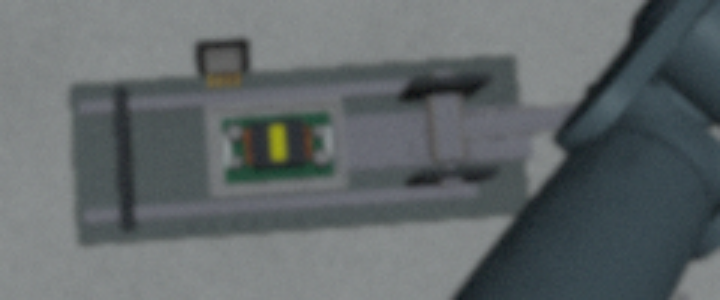

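Tray moved (block from about -0.045 to -0.033), lever free. Second stroke.

Call:
apply_moves(rows=[{"x": 0, "y": 0, "z": 0.01, "rx": 0, "ry": 0, "rz": 0, "grip": 0}, {"x": 0, "y": 0, "z": 0.02, "rx": 0, "ry": 0, "rz": 0, "grip": 0}, {"x": 0, "y": 0, "z": 0.031, "rx": 0, "ry": 0, "rz": 0, "grip": 0}, {"x": 0, "y": 0, "z": 0.042, "rx": 0, "ry": 0, "rz": 0, "grip": 0}, {"x": 0, "y": 0, "z": 0.053, "rx": 0, "ry": 0, "rz": 0, "grip": 0}])

```text
time_s: 12.48
tcp_pos: [0.5171, -0.3148, 0.2809]
tcp_rot: [[-0.068, 0.998, -0.0], [0.998, 0.068, -0.002], [-0.002, -0.0, -1.0]]
force: [-1.0, -3.8, 7.6]
width: -0.0004
grasp_force: 3.5
```

Call:
apply_moves(rows=[{"x": 0, "y": 0, "z": 0.011, "rx": 0, "ry": 0, "rz": 0, "grip": 0}, {"x": 0, "y": 0, "z": 0.022, "rx": 0, "ry": 0, "rz": 0, "grip": 0}, {"x": 0, "y": 0, "z": 0.029, "rx": 0, "ry": 0, "rz": 0, "grip": 0}, {"x": 0, "y": 0, "z": 0.033, "rx": 0, "ry": 0, "rz": 0, "grip": 0}, {"x": 0, "y": 0, "z": 0.035, "rx": 0, "ry": 0, "rz": 0, "grip": 0}])

```text
time_s: 12.9
tcp_pos: [0.5177, -0.3138, 0.2494]
tcp_rot: [[-0.068, 0.998, -0.003], [0.998, 0.068, 0.005], [0.005, -0.003, -1.0]]
force: [-12.0, 13.6, 39.3]
width: 0.0002
grasp_force: 17.1
```

Call:
apply_moves(rows=[{"x": 0, "y": 0, "z": 0, "rx": 0, "ry": 0, "rz": 0, "grip": 0}, {"x": 0, "y": 0, "z": 0, "rx": 0, "ry": 0, "rz": 0, "grip": 0}])

```text
time_s: 13.07
tcp_pos: [0.5178, -0.3142, 0.2497]
tcp_rot: [[-0.068, 0.998, -0.0], [0.998, 0.068, 0.001], [0.001, -0.0, -1.0]]
force: [-6.8, 5.8, 25.8]
width: 0.0
grasp_force: 12.0
```

Call:
apply_moves(rows=[{"x": 0, "y": 0, "z": -0.018, "rx": 0, "ry": 0, "rz": 0, "grip": 0}, {"x": 0, "y": 0, "z": -0.036, "rx": 0, "ry": 0, "rz": 0, "grip": 0}, {"x": 0, "y": 0, "z": -0.054, "rx": 0, "ry": 0, "rz": 0, "grip": 0}, {"x": 0, "y": 0, "z": -0.07, "rx": 0, "ry": 0, "rz": 0, "grip": 0}, {"x": 0, "y": 0, "z": -0.088, "rx": 0, "ry": 0, "rz": 0, "grip": 0}])

```text
time_s: 13.48
tcp_pos: [0.5165, -0.3134, 0.3325]
tcp_rot: [[-0.067, 0.998, -0.004], [0.998, 0.068, 0.004], [0.005, -0.004, -1.0]]
force: [0.2, 0.8, 0.7]
width: 0.0001
grasp_force: 0.0
```

```bash
python3 -c "
from h import *
tray()"
```

```text
t 13.5833 f [ 1.6 -0.1  0.7] tcp [ 0.5174 -0.3143  0.3357]
block 315 [ 0.498  -0.0121  0.0864]
pad region z [0.137 0.139 0.144]
```

Tray advanced 21 mm (block at -0.012). Third stroke, ending more slowly.

Call:
apply_moves(rows=[{"x": 0, "y": 0, "z": 0.01, "rx": 0, "ry": 0, "rz": 0, "grip": 0}, {"x": 0, "y": 0, "z": 0.02, "rx": 0, "ry": 0, "rz": 0, "grip": 0}, {"x": 0, "y": 0, "z": 0.031, "rx": 0, "ry": 0, "rz": 0, "grip": 0}, {"x": 0, "y": 0, "z": 0.042, "rx": 0, "ry": 0, "rz": 0, "grip": 0}, {"x": 0, "y": 0, "z": 0.053, "rx": 0, "ry": 0, "rz": 0, "grip": 0}])

```text
time_s: 14.0
tcp_pos: [0.517, -0.3148, 0.2806]
tcp_rot: [[-0.068, 0.998, -0.001], [0.998, 0.068, -0.001], [-0.001, -0.001, -1.0]]
force: [-0.6, -4.2, 7.2]
width: 0.0003
grasp_force: 3.5
```

Call:
apply_moves(rows=[{"x": 0, "y": 0, "z": 0.009, "rx": 0, "ry": 0, "rz": 0, "grip": 0}, {"x": 0, "y": 0, "z": 0.017, "rx": 0, "ry": 0, "rz": 0, "grip": 0}, {"x": 0, "y": 0, "z": 0.023, "rx": 0, "ry": 0, "rz": 0, "grip": 0}, {"x": 0, "y": 0, "z": 0.027, "rx": 0, "ry": 0, "rz": 0, "grip": 0}, {"x": 0, "y": 0, "z": 0.029, "rx": 0, "ry": 0, "rz": 0, "grip": 0}])

```text
time_s: 14.42
tcp_pos: [0.5169, -0.3134, 0.2511]
tcp_rot: [[-0.067, 0.998, -0.002], [0.998, 0.067, 0.004], [0.004, -0.002, -1.0]]
force: [0.1, 3.7, 8.7]
width: 0.0001
grasp_force: 3.9
```

Call:
apply_moves(rows=[{"x": 0, "y": 0, "z": 0.001, "rx": 0, "ry": 0, "rz": 0, "grip": 0}, {"x": 0, "y": 0, "z": 0.002, "rx": 0, "ry": 0, "rz": 0, "grip": 0}, {"x": 0, "y": 0, "z": 0.003, "rx": 0, "ry": 0, "rz": 0, "grip": 0}, {"x": 0, "y": 0, "z": 0.004, "rx": 0, "ry": 0, "rz": 0, "grip": 0}, {"x": 0, "y": 0, "z": 0.004, "rx": 0, "ry": 0, "rz": 0, "grip": 0}])

```text
time_s: 14.83
tcp_pos: [0.5175, -0.3136, 0.2503]
tcp_rot: [[-0.068, 0.998, -0.002], [0.998, 0.068, 0.003], [0.003, -0.002, -1.0]]
force: [-4.7, 4.0, 19.2]
width: 0.0002
grasp_force: 8.7
```

Call:
apply_moves(rows=[{"x": 0, "y": 0, "z": -0.018, "rx": 0, "ry": 0, "rz": 0, "grip": 0}, {"x": 0, "y": 0, "z": -0.036, "rx": 0, "ry": 0, "rz": 0, "grip": 0}, {"x": 0, "y": 0, "z": -0.054, "rx": 0, "ry": 0, "rz": 0, "grip": 0}, {"x": 0, "y": 0, "z": -0.072, "rx": 0, "ry": 0, "rz": 0, "grip": 0}, {"x": 0, "y": 0, "z": -0.1, "rx": 0, "ry": 0, "rz": 0, "grip": 0}])

```text
time_s: 15.25
tcp_pos: [0.5161, -0.3131, 0.3445]
tcp_rot: [[-0.067, 0.998, -0.007], [0.998, 0.068, 0.007], [0.007, -0.007, -1.0]]
force: [0.1, -0.1, -0.1]
width: 0.0
grasp_force: 0.0
```

Call:
apply_moves(rows=[{"x": 0, "y": 0, "z": -0.03, "rx": 0, "ry": 0, "rz": 0, "grip": 0}, {"x": 0, "y": 0, "z": -0.06, "rx": 0, "ry": 0, "rz": 0, "grip": 0}, {"x": -0.02, "y": 0, "z": -0.08, "rx": 0, "ry": 0, "rz": 0, "grip": 0}, {"x": -0.03, "y": 0, "z": -0.09, "rx": 0, "ry": 0, "rz": 0, "grip": 0}, {"x": -0.03, "y": 0, "z": -0.09, "rx": 0, "ry": 0, "rz": 0, "grip": 0}])

```text
time_s: 15.67
tcp_pos: [0.5193, -0.3457, 0.4394]
tcp_rot: [[-0.066, 0.998, 0.001], [0.998, 0.066, -0.001], [-0.001, 0.001, -1.0]]
force: [0.2, 0.6, -0.3]
width: -0.0001
grasp_force: 0.0
```

```bash
python3 -c "
from h import *
p=tray(); cv2.imwrite('pics/t4.png',cv2.resize(p['color'][140:340,130:490,::-1],None,fx=2.2,fy=2.2))"
```

```text
t 15.7667 f [-0.2  0.7 -1.4] tcp [ 0.519  -0.3439  0.4362]
block 323 [0.4975 0.0064 0.0863]
pad region z [0.14  0.146 0.151]
```

View pics/t4.png

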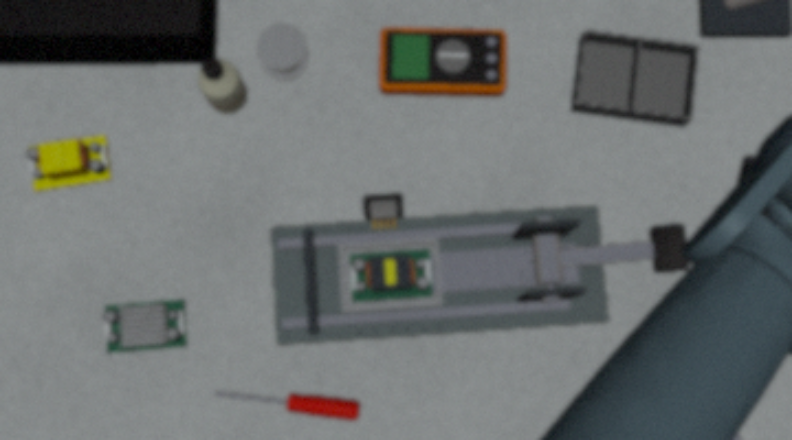

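The board is in the tray beside the probe head at (384,210), the lever is back up at 146 mm, and the bystanders are where they were.

```bash
python3 -c "
from plant import job
print(job.job_done())"
```

```text
the job is handed in; nothing more can be done
None
```

I set the board flat in the tray and let go, then pumped the lever three full strokes. The tray now sits beside the probe head, the lever is back up, and I handed the job in at about 16 s. The second stroke touched the lever's stop at 39 N for a moment, just under the 40 N limit.

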